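# Set the wire length gauge to its pin stop

### The job

Set the wire length gauge: press down the pad in the middle of the sliding carriage to free its brake and, keeping it pressed, push the carriage along the rail until it is right up against the stop block that has the upright round pin, not the plain block. Then let the pad come up again and move clear. Nothing is to be gripped; do not force the carriage along with its brake on, and leave the other things on the bench where they are.

Things in the scene. Friction and masses are not known exactly. Their poses are not given: they have to be found in the camera images.
- rail: wire length gauge: flat aluminium base 460 mm long, 100 mm wide, 12 mm thick, fixed to the bench, with a slotted rail 36 mm wide along its middle up to 24 mm above the bench. Origin on the bench under its centre; y runs along the rail (the way the carriage slides), z up. It stands crosswise in front of the robot and is turned by up to about 20 degrees
- carriage (a joint): position (m) of the grey carriage along the rail's y axis, 0 at mid rail, growing toward the rail's +y; ends at +-0.15. With the pad up a brake holds it against pushes of about 15 N; with the pad 2 mm or more down it slides for about 2 N. The brake bites again as soon as the pad is let up
- carriage_mid (a point): point fixed to the carriage, on the rail's line 44 mm above the bench: middle of the pad's top face when the pad is up. Carriage 90 mm long along the rail, 64 mm wide: two end cheeks 13 mm thick, tops 56 mm above the bench, with a 64 mm gap between them that holds the pad; side walls of the gap only 36 mm above the bench. Axes as the rail's
- pad (a joint): how far the ribbed steel pad is pressed down (m): 0 up, 0.008 fully down on its limit. Its spring takes about 8 N to start moving and 12 N fully down; 3 to 7 mm down is a good press
- pad_top (a point): middle of the pad's top face (moves with the pad). The pad is 50 mm across the rail and 60 mm along it; its top is 12 mm below the tops of the cheeks when up
- pin_stop_mid (a point): centre of the stop to go to: dark steel block fixed across the rail at either end, 16 mm thick along the rail, 64 mm wide, top 50 mm above the bench, with an upright round pin on top: stem 14 mm, round head 24 mm in diameter, from 62 to 82 mm above the bench. The point is on the rail's line, 44 mm above the bench; the carriage touches the block when carriage_mid is 53 mm from it
- plain_stop_mid (a point): centre of the other stop block, same size but without a pin, at the other end of the rail: not the one to go to
- spool_mid (a point): loose empty black spool standing beyond the rail, 72 mm in diameter, 44 mm high; point at its centre. Leave alone
- jar_mid (a point): loose white jar with steel lid standing beyond the rail, 52 mm in diameter, 70 mm high; point at its centre. Leave alone
- heat_gun_mid (a point): loose hot air gun standing on its back end with the nozzle up, off the left end of the rail, body 76 mm in diameter, 205 mm high, handle sticking out 130 mm to one side; point on its axis 80 mm above the bench. Leave alone

How it is judged:
On the way, in this order (a step that is already met when the one before it is completed fails the run):
1. the pad is pressed down while the carriage is still within 10 mm of where it started (value of joint pad above 0.002 m and distance of carriage_mid from where it was at the start of the episode below 0.01 m), for 0.05 s.
2. with the pad still pressed the carriage comes up against the pin stop (value of joint pad above 0.001 m and horizontal distance between carriage_mid and pin_stop_mid below 0.056 m), for 0.05 s.
At the end, for the whole second after the job is handed in: the carriage stands still against the stop block with the pin (gap under 3 mm) and the pad is up again (within 1 mm) (horizontal distance between carriage_mid and pin_stop_mid below 0.056 m and value of joint pad below 0.001 m and velocity of joint carriage between -0.005 and 0.005 m/s); the robot touches nothing.
It fails at once if the carriage is forced along (faster than 20 mm/s, more than 6 mm from its start and more than 7 mm short of the pin stop) with its brake on (pad less than 1 mm down) (value of joint pad below 0.001 m and (velocity of joint carriage above 0.02 m/s or velocity of joint carriage below -0.02 m/s) and distance of carriage_mid from where it was at the start of the episode above 0.006 m and horizontal distance between carriage_mid and pin_stop_mid above 0.06 m).
It fails at once if a bystander (spool, jar, hot air gun) is lifted or shifted by more than 25 mm (distance of any of spool_mid, jar_mid, heat_gun_mid from where it was at the start of the episode above 0.025 m).
It also fails if it takes over 38 s, if anything falls off the work surface, if the arm or the gripper's body presses on something with over 40 N, if the wrist force passes 120 N, or if a joint passes its speed limit or range.

### The arm

A 7-joint arm with a two-finger parallel gripper is mounted at the origin on the work surface. World frame = base frame: x ahead of the robot, y to its left, z up, the work surface at z = 0. Lengths are in m, angles in rad, forces in N, time in s.
With the tool pointing down it reaches from about 0.4 to 0.85 m from the base axis. Payload 6.9 kg.
Tool frame: the origin (TCP) lies midway between the tips of the shut fingers; the grasp point (between the pads) lies behind it (ctrl.pinch_z is the z of the grasp point in the tool frame, in m); z points along the fingers, y is the line along which they close (so a half turn about z gives the same grasp; the last joint's range is limited). The gripper opens to 85 mm and grips with 20 to 120 N. Pads are 22 mm wide; open, the fingers measure 114 mm over their backs; the gripper's body (76 mm by 85 mm) begins 54 mm behind the grasp point. The pads swing forward as they close: fully open they stand 13 mm farther back than shut.
Start: joints at [-1.173, 0.507, -0.238, 1.5, 0.126, 1.149, -0.155], TCP at [0.18, 0.599, 0.231] pointing down, gripper open.
Joint ranges: [-3.08, 3.08], [-0.24, 2.05], [-1.43, 1.35], [0, 2.5], [-1.52, 4.66], [0.17, 1.96], [-2.89, 2.89]. Speed limits (rad/s): [2.39, 2.39, 3.14, 3.14, 3.14, 3.14, 3.14].

### API

Orientations are given as a unit quaternion [w, x, y, z].
In Python, from station import ctrl, get_state, vision, ticket, models gives the robot as it stands. Calls block until the motion is done:
- ctrl.movep(position, orientation): joint-space move of the TCP to a pose.
- ctrl.movel(position, frame=None, max_speed=0.15): straight line of the TCP; frame=None keeps the orientation; max_speed is the mean speed in m/s.
- ctrl.set_joints(angles): joint-space move.
- ctrl.ungrasp() and ctrl.close_gripper(force=None): open the fingers fully, or close them until they stop; force is the grip in N (None keeps the last).
- ctrl.pause(seconds).
- ctrl.ik(position, orientation): joint angles nearest the present ones, or None.
- get_state(): the state.
- vision.grab_frame(name): name is "scene" or "side" or "wrist"; returns (picture, depth): 400x640x3 uint8, blue, green, red; 400x640 float32, m along the optical axis (not along the pixel's ray), 0 where there is no reading.
- vision.camera_info(name): a dict with "mtx" (3x3 intrinsics, pixels), "dist_coeffs" ([k1, k2, p1, p2, k3] as OpenCV has them; the pictures are not rectified), "R" (3x3) and "t" (3): a world point X has camera coordinates R X + t; the wrist camera has in their place "hand_eye" (4x4, takes a point from camera to tool coordinates, whose origin is the TCP and whose axes are the flange's). Camera axes: x right, y down, z forward; pixel columns grow to the right and rows downward; lengths in m; the calibration is good to about 2 mm. A picture is of the moment at which its call begins: read the wrist's pose just before it. camera_info takes no time and is no camera call.
A pose or a line that the arm cannot do raises ctrl.Unreachable and nothing moves.
- ticket.close_job(): hands the job in; it is judged then, once.
Trained networks look in the newest picture that a camera, given by its name, has taken for a name from the list of things; names that differ only in an ending like _2 or _b are one class to them, and where a whole thing is asked for, a point or a joint stands for the part that bears it (a point fixed in the world has none). Each returns a list of dicts, best first, with "p" (0 to 1); they miss things now and then, are a little off and sometimes report something else, mostly with a low value. They report only what shows in the picture. A call takes as long as a camera call.
- models.recognise(camera, target): "point" ([column, row] in pixels, amid what is visible of it).
- models.masks_of(camera, target): "mask" (400x640 bool, what is visible of it) and "point" ([column, row] in pixels, amid what is visible of it).
The state is a dict: "time": time; "qpos": joint angles; "qd": joint speeds; "tau": joint torques, N m; "tcp_pos": TCP position; "eef_rot": TCP orientation; "contact_force": force on the tool from outside, world axes, zero at the start; "wrist_torque": the same for the moment, N m; "width": finger opening in m; "gripper_force": force on a finger pad.
Only numpy, scipy, OpenCV 4.12 (cv2) and the standard library are available. Lean on these libraries where they do the work, as an engineer would, in place of code of your own. Each camera call takes 0.05 s, during which the arm holds its last target. There are 200 camera calls.

## Working session

There is one attempt and no reset: what is moved stays moved. The work goes in short steps, each a Python script; the robot and the scene stay as the last script left them, time stands still between calls to the robot, and variables do not carry over. Pictures are saved under pics/ and viewed, at most 10 in all, crops included, and the job is handed in when it is done.

```bash
mkdir -p pics; cat > h.py <<'E'
import numpy as np, cv2
from station import ctrl, get_state, vision, ticket, models
def w(name, px, depth):
    """pixels Nx2 + depth N -> world (fixed cameras)"""
    c=vision.camera_info(name); K=np.array(c["mtx"],float); d=np.array(c["dist_coeffs"],float)
    n=cv2.undistortPoints(np.asarray(px,float).reshape(-1,1,2),K,d)[:,0]
    P=np.c_[n,np.ones(len(n))]*np.asarray(depth)[:,None]
    return (P-np.array(c["t"]).ravel())@np.array(c["R"])
E
python3 - <<'E'
from h import *
for n in ["scene","side"]:
    im,d=vision.grab_frame(n); cv2.imwrite(f"pics/{n}0.png",im); np.savez(f"{n}0.npz",im=im,d=d)
    for t in ["rail","carriage","pad","pin_stop_mid","plain_stop_mid","spool_mid","jar_mid","heat_gun_mid"]:
        r=models.masks_of(n,t)
        for q in r[:2]:
            ys,xs=np.nonzero(q["mask"]&(d>0))
            P=w(n,np.c_[xs,ys],d[ys,xs]) if len(xs) else np.zeros((1,3))
            print(n,t,round(q["p"],2),np.round(q["point"]),len(xs),np.round(np.median(P,0),3),np.round(P.max(0),3))
s=get_state();print(s["time"],s["tcp_pos"],s["eef_rot"],ctrl.pinch_z)
E
```

```text
scene rail 0.82 [251. 199.] 7193 [ 0.494 -0.006  0.014] [0.585 0.275 0.069]
scene carriage 0.96 [258. 190.] 1337 [0.496 0.018 0.044] [0.526 0.106 0.061]
scene pad 0.9 [262. 184.] 477 [0.486 0.022 0.044] [0.516 0.074 0.054]
scene pin_stop_mid 0.91 [194. 214.] 369 [ 0.461 -0.135  0.05 ] [ 0.486 -0.086  0.086]
scene plain_stop_mid 0.9 [328. 161.] 341 [0.533 0.19  0.045] [0.557 0.21  0.053]
scene plain_stop_mid 0.72 [390. 134.] 2615 [0.622 0.286 0.089] [0.646 0.431 0.207]
scene spool_mid 0.56 [307. 218.] 1154 [0.611 0.046 0.043] [0.641 0.111 0.048]
scene jar_mid 0.86 [258. 244.] 930 [ 0.609 -0.084  0.05 ] [ 0.625 -0.02   0.075]
scene jar_mid 0.7 [258. 188.] 479 [0.486 0.02  0.045] [0.516 0.057 0.056]
scene heat_gun_mid 0.61 [394. 132.] 2536 [0.621 0.286 0.091] [0.646 0.464 0.207]
side rail 0.98 [370. 216.] 5533 [0.49  0.084 0.014] [0.585 0.262 0.06 ]
side carriage 0.73 [376. 189.] 1092 [0.48  0.028 0.046] [0.522 0.073 0.06 ]
side pad 0.8 [381. 184.] 270 [0.479 0.016 0.046] [0.505 0.041 0.049]
side pin_stop_mid 0.79 [396. 152.] 429 [ 0.448 -0.124  0.046] [ 0.481 -0.113  0.087]
side pin_stop_mid 0.68 [377. 187.] 1122 [0.48  0.025 0.046] [0.521 0.073 0.06 ]
side plain_stop_mid 0.96 [348. 243.] 507 [0.52  0.199 0.045] [0.557 0.209 0.054]
side spool_mid 0.97 [324. 198.] 963 [0.599 0.063 0.043] [0.637 0.092 0.048]
side jar_mid 0.56 [336. 160.] 567 [ 0.592 -0.058  0.047] [ 0.617 -0.049  0.074]
side heat_gun_mid 0.84 [290. 269.] 4127 [0.598 0.327 0.1  ] [0.682 0.433 0.208]
0.9 [0.17978184 0.59856565 0.23129545] [-1.99160469e-05  1.45363771e-01  9.89378276e-01 -6.89400695e-06] -0.0187
```

View pics/scene0.png

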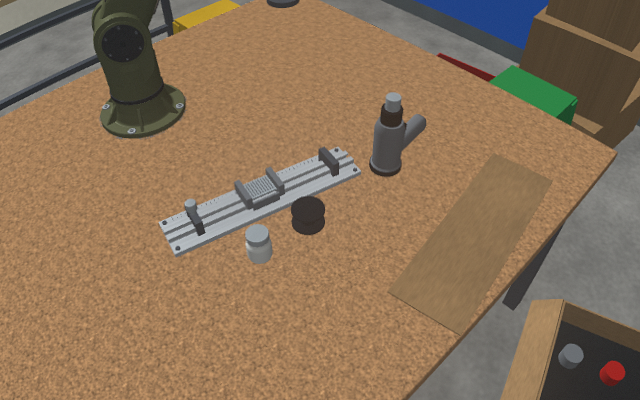

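View pics/side0.png

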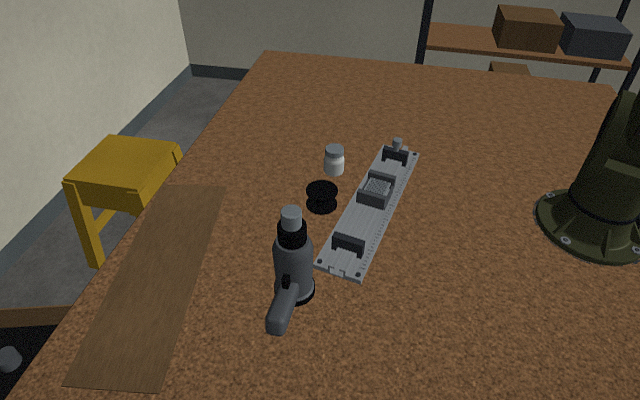

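The pin stop is the far right one (scene px 194,214; side px 396,152). The plain block is at scene px (328,161), next to the heat gun. Next I fit the rail frame from depth.

```bash
cat > fit.py <<'E'
from h import *
ys,xs=np.mgrid[0:400,0:640]
res={}
for n in ["scene","side"]:
    z=np.load(f"{n}0.npz"); d=z["d"]; m=d>0
    P=w(n,np.c_[xs[m],ys[m]],d[m])
    P=P[(P[:,0]>.36)&(P[:,0]<.66)&(abs(P[:,1])<.3)]
    bench=np.median(P[(P[:,2]<.006)][:,2])
    A=P[(P[:,2]>.007)&(P[:,2]<.09)]
    # near the rail line only
    c0=np.array([.497,.028]); u=np.array([.216,.976]); 
    for it in range(4):
        v=np.array([u[1],-u[0]]); r=A[:,:2]-c0
        k=(abs(r@v)<.056)&(abs(r@u)<.24)
        B=A[k&(A[:,2]<.03)]
        (cx,cy),sz,ang=cv2.minAreaRect(B[:,:2].astype(np.float32)*1000)
        box=cv2.boxPoints(((cx,cy),sz,ang)); e=[box[1]-box[0],box[2]-box[1]]; e=max(e,key=np.linalg.norm); e=e/np.linalg.norm(e)
        u=e*np.sign(e[1]); c0=np.array([cx,cy])/1000
    v=np.array([u[1],-u[0]]); r=A[:,:2]-c0; a=r@u; b=r@v
    print(n,"bench",bench,"c",c0,"size",np.round(sz,1),"yaw deg",np.degrees(np.arctan2(u[0],u[1])))
    k=(abs(b)<.034)&(A[:,2]>.040)
    h,ed=np.histogram(a[k],np.arange(-.24,.241,.005))
    for hh,e0 in zip(h,ed):
        if hh: s=k&(a>=e0)&(a<e0+.005); print(f"{e0*1000:.0f}:{hh}:{np.median(A[s,2])*1000:.0f}/{A[s,2].max()*1000:.0f}",end="  ")
    print()
E
python3 fit.py
```

```text
scene bench -8.12004361303069e-05 c [0.485909   0.02776717] size [462.6 107.5] yaw deg 12.217337
-175:25:72/84  -170:77:51/83  -165:71:55/86  -160:68:53/85  -155:25:78/85  -55:81:52/59  -50:66:56/59  -45:56:56/60  -40:18:46/56  -35:40:45/47  -30:40:44/47  -25:42:45/48  -20:40:44/48  -15:42:44/48  -10:38:45/48  -5:42:45/47  0:40:45/48  5:39:45/49  10:38:45/48  15:41:45/47  20:62:46/58  25:75:55/59  30:55:56/61  35:30:55/60  160:64:47/53  165:46:50/53  170:43:50/53  175:38:50/52  
side bench 0.001701002221685854 c [0.48347549 0.02750113] size [461.4 101.4] yaw deg 12.905196
-175:6:67/84  -170:28:52/85  -165:32:52/85  -160:80:53/87  -155:135:50/85  -150:14:73/86  -55:24:57/58  -50:38:57/59  -45:77:53/59  -40:105:51/59  -35:34:46/49  -30:24:45/48  -25:33:46/48  -20:34:45/48  -15:30:46/47  -10:30:46/48  -5:34:45/49  0:29:46/49  5:39:45/49  10:6:45/47  20:9:56/57  25:40:57/59  30:51:57/60  35:188:50/59  40:4:48/58  160:23:51/54  165:63:51/54  170:62:51/54  175:152:48/54  180:7:46/50
```

```bash
cat >> h.py <<'E'
yaw=np.radians(12.5); u=np.array([np.sin(yaw),np.cos(yaw)]); c0=np.array([.4847,.0276])
def pt(a,z): return np.r_[c0+a*u,z]
E
python3 - <<'E'
from h import *
best=None
for a in (38.75,128.75):
    q=[0,np.cos(np.radians(a)),np.sin(np.radians(a)),0]
    J=[ctrl.ik(p,q) for p in (pt(-.0175,.3),pt(-.0175,.04),pt(-.14,.04),[.2,.55,.33])]
    print(a,[None if j is None else np.round(j,2) for j in J])
    if all(j is not None for j in J):
        c=np.abs(J[0]-get_state()["qpos"]).max()
        if best is None or c<best[0]: best=(c,q)
q=best[1]; print(q)
s=get_state()
ctrl.close_gripper()
ctrl.movel([.18,.599,.33],max_speed=.15)
ctrl.movep(pt(-.0175,.30),q)
ctrl.movel(pt(-.0175,.075),max_speed=.12)
s=get_state();print(s["time"],s["tcp_pos"],s["eef_rot"],s["contact_force"],s["width"], pt(-.0175,.075))
im,d=vision.grab_frame("scene"); cv2.imwrite("pics/a.png",cv2.resize(im[100:300,120:440],(800,500)))
E
```

```text
38.75 [array([-0.39,  0.24,  0.41,  1.75, -0.1 ,  1.17, -0.17]), array([-0.21,  0.56,  0.2 ,  2.11, -0.22,  0.49, -0.06]), array([-0.06,  0.57,  0.37,  2.14, -0.41,  0.5 ,  0.4 ]), array([-1.35,  0.38,  0.14,  1.44, -0.05,  1.33, -1.43])]
128.75 [array([ 0.04,  0.23, -0.15,  1.74,  0.04,  1.17,  2.81]), array([ 0.23,  0.58, -0.45,  2.1 ,  0.47,  0.56,  2.37]), array([ 0.45,  0.56, -0.38,  2.14,  0.41,  0.52,  2.68]), array([-0.85,  0.43, -0.67,  1.43,  0.27,  1.37,  1.4 ])]
[0, np.float64(0.7798844830928818), np.float64(0.6259234721840591), 0]
6.8583 [0.48121804 0.01053613 0.07545512] [2.42715027e-04 7.79876076e-01 6.25933775e-01 3.96317120e-04] [ 0.54751604 -0.22748733 -0.084681  ] 3.645724715846881e-05 [0.48091231 0.01051482 0.075     ]
```

View pics/a.png

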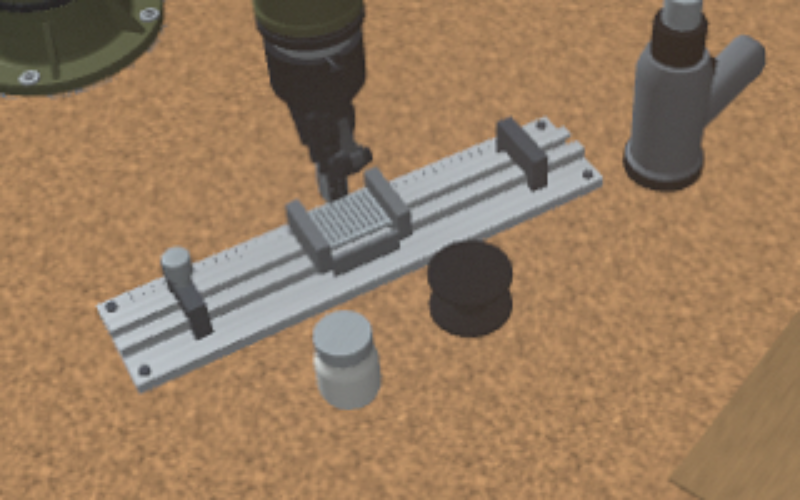

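The shut fingertips (crop 335,195) are hovering over the pad (crop 350,220), with the bystanders clear. Next I press, using force sensing to find the pad.

```bash
python3 - <<'E'
from h import *
a=-.0175
f0=np.array(get_state()["contact_force"])
ctrl.movel(pt(a,.051),max_speed=.06)
zc=None; z=.051
while z>.034:
    z-=.001; ctrl.movel(pt(a,z),max_speed=.03)
    s=get_state(); f=np.array(s["contact_force"])-f0
    print(f"{z:.3f} {s['tcp_pos'][2]:.4f}",np.round(f,1),round(s["time"],2))
    if zc is None and f[2]>5: zc=s["tcp_pos"][2]
    if zc and s["tcp_pos"][2]<zc-.0042: break
    if abs(f[:2]).max()>12 or f[2]>14: break
im,d=vision.grab_frame("side"); cv2.imwrite("pics/b.png",cv2.resize(im[110:290,260:500],(800,600)))
E
```

```text
0.050 0.0502 [-1.3 -0.2 -0.2] 7.71
0.049 0.0490 [-1.3  0.8 -0.3] 7.96
0.048 0.0479 [-0.6  0.1 -0.5] 8.21
0.047 0.0469 [-1.5  0.4 -0.5] 8.46
0.046 0.0459 [-0.8 -0.1 -0.1] 8.71
0.045 0.0449 [-0.4 -0.6 -0.4] 8.96
0.044 0.0443 [-0.5  0.3  4.7] 9.21
0.043 0.0434 [-1.9 -0.3  7.3] 9.46
0.042 0.0425 [-2.1 -0.   7.8] 9.71
0.041 0.0415 [-2.3 -0.   8. ] 9.96
0.040 0.0406 [-2.  -0.7  7.6] 10.21
0.039 0.0396 [-1.7  0.1  8.5] 10.46
0.038 0.0386 [-2.6  0.5 10. ] 10.71
```

View pics/b.png

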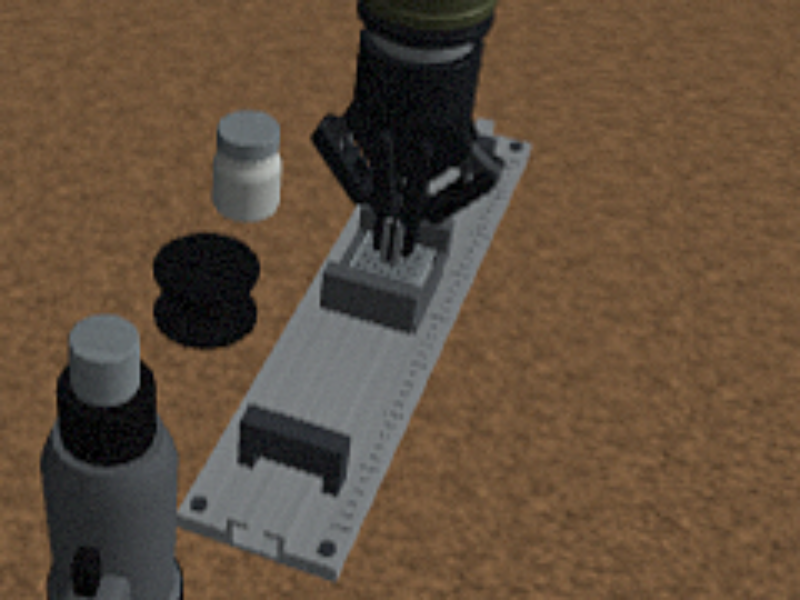

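Pad contact was at about 44 mm, so it is now roughly 5 mm down. Next I slide the carriage toward the pin.

```bash
python3 - <<'E'
from h import *
def rep(a):
    s=get_state(); f=np.array(s["contact_force"]); t=np.array(s["tcp_pos"])
    print(f"{a*1e3:.1f} at {((t[:2]-c0)@u)*1e3:.1f} z {t[2]*1e3:.1f} Fu {f[:2]@u:.1f} Fz {f[2]:.1f} t {s['time']:.2f}")
    return f[:2]@u,f[2],t[2]
z=.038; a=-.0175; rep(a)
for a in (-.03,-.05,-.08,-.105):
    ctrl.movel(pt(a,z),max_speed=.03); fu,fz,zz=rep(a)
    if fu>15 or fz>16 or fz<6: break
else:
    while a>-.140:
        a-=.002; ctrl.movel(pt(a,z),max_speed=.02); fu,fz,zz=rep(a)
        if fu>11 or fz<5 or fz>18: break
im,d=vision.grab_frame("scene"); cv2.imwrite("pics/c.png",cv2.resize(im[130:270,140:340],(800,560)))
E
```

```text
-17.5 at -17.5 z 38.7 Fu -1.1 Fz 9.2 t 10.76
-30.0 at -30.1 z 38.7 Fu -0.6 Fz 10.1 t 11.32
-50.0 at -50.0 z 38.6 Fu 0.1 Fz 10.8 t 12.14
-80.0 at -79.9 z 38.6 Fu 0.6 Fz 10.1 t 13.29
-105.0 at -105.0 z 38.6 Fu -0.2 Fz 9.6 t 14.28
-107.0 at -106.9 z 38.6 Fu 1.6 Fz 11.4 t 14.53
-109.0 at -108.9 z 38.6 Fu -0.0 Fz 9.0 t 14.78
-111.0 at -110.9 z 38.6 Fu -0.1 Fz 9.8 t 15.03
-113.0 at -112.9 z 38.6 Fu 0.1 Fz 9.7 t 15.28
-115.0 at -114.9 z 38.6 Fu -0.4 Fz 10.1 t 15.53
-117.0 at -116.9 z 38.6 Fu 0.7 Fz 10.2 t 15.78
-119.0 at -118.9 z 38.6 Fu -0.0 Fz 10.3 t 16.02
-121.0 at -119.9 z 38.6 Fu 4.0 Fz 10.1 t 16.27
-123.0 at -121.4 z 38.6 Fu 4.9 Fz 10.0 t 16.52
-125.0 at -123.2 z 38.7 Fu 6.2 Fz 10.3 t 16.77
-127.0 at -125.1 z 38.7 Fu 5.7 Fz 10.8 t 17.02
-129.0 at -127.1 z 38.7 Fu 5.3 Fz 10.0 t 17.27
-131.0 at -129.1 z 38.8 Fu 6.0 Fz 10.0 t 17.52
-133.0 at -129.6 z 38.7 Fu 11.0 Fz 11.5 t 17.77
-135.0 at -129.7 z 38.8 Fu 17.5 Fz 10.5 t 18.02
```

View pics/c.png

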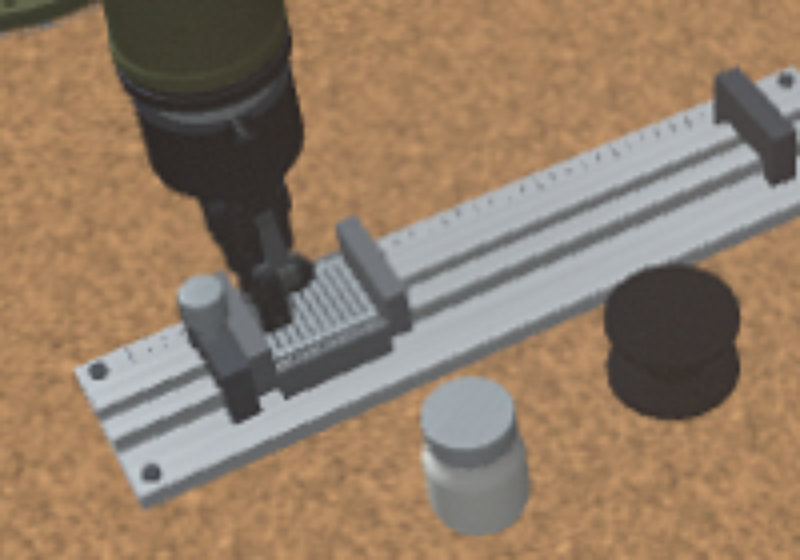

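The carriage is against the pin block (crop 235,380), with the fingertip on the cheek. It hit the stop at about -119.5 mm, and the cheek contact shows at -129.6 mm. Now I ease off a little and lift straight up.

```bash
python3 - <<'E'
from h import *
ctrl.movel(pt(-.1315,.038),max_speed=.02)
s=get_state(); print(np.array(s["contact_force"])[:2]@u)
ctrl.movel(pt(-.1315,.052),max_speed=.02)
ctrl.movel(pt(-.128,.075),max_speed=.04)
ctrl.movel(pt(-.125,.26),max_speed=.15)
ctrl.pause(.3)
s=get_state(); print(s["time"],s["tcp_pos"],s["contact_force"])
for n in ["scene","side"]:
    im,d=vision.grab_frame(n); np.savez(f"{n}0.npz",im=im,d=d)
    if n=="scene": cv2.imwrite("pics/d.png",cv2.resize(im[130:270,140:340],(800,560)))
E
python3 fit.py
```

```text
6.278735059794105
21.6667 [ 0.45751797 -0.09443313  0.259653  ] [ 0.98550477  0.06561755 -0.56725598]
scene bench -8.343906170784658e-05 c [0.48584396 0.02819102] size [462.8 106.4] yaw deg 12.679853
-175:29:73/83  -170:81:52/84  -165:72:55/86  -160:67:52/85  -155:60:55/83  -150:59:56/60  -145:48:55/59  -140:37:44/47  -135:45:44/48  -130:46:45/48  -125:45:45/48  -120:42:45/48  -115:43:45/47  -110:46:44/48  -105:44:45/48  -100:43:44/48  -95:44:45/49  -90:42:44/47  -85:45:45/49  -80:79:49/59  -75:62:56/59  -70:61:55/58  -65:12:56/59  160:71:47/54  165:48:50/55  170:42:50/53  175:35:50/53  180:1:46/46  
side bench 0.0016896891569526049 c [0.48262054 0.02457919] size [466.2 101.2] yaw deg 12.908837
-170:11:51/83  -165:37:52/85  -160:18:82/86  -155:40:71/86  -150:75:66/84  -145:45:57/84  -140:123:52/60  -135:29:46/57  -130:24:46/48  -125:27:46/48  -120:21:46/49  -115:22:46/48  -110:33:46/49  -105:24:46/49  -100:29:46/48  -95:23:46/47  -90:5:47/47  -80:2:55/55  -75:25:57/58  -70:36:57/59  -65:138:50/59  -60:54:49/60  165:52:51/53  170:64:51/53  175:70:51/55  180:127:47/54
```

View pics/d.png

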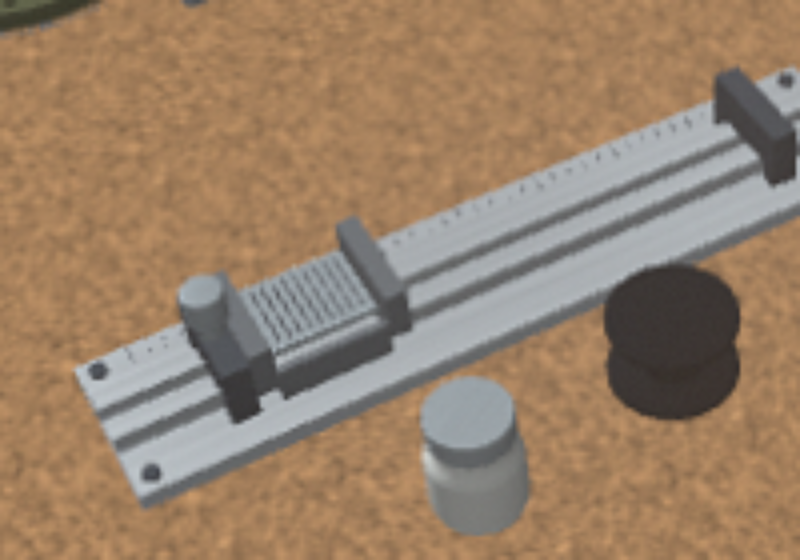

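The picture shows the carriage flush against the pin block (crop 240,370). The pad is up at about 45 mm and the arm is clear.

```bash
python3 -c "
from h import *
print(ticket.close_job(), get_state()['time'])"
```

```text
the job is handed in; nothing more can be done
the job is handed in; nothing more can be done
```

The job is handed in at about 22 s of the 38 s limit: the carriage stands against the stop block with the pin, the pad is up and the arm is clear; the hand-in gave no verdict.

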